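Space and hold a mended tile in the gluing jig

ROBOT

A 7-joint arm with a two-finger parallel gripper is mounted at the origin on a cart in front of the work surface, level with it; the furniture and walls round the work are solid. World frame = base frame: x ahead of the robot, y to its left, z up, the work surface at z = 0. Lengths are in mm, angles in rad, forces in N, time in s.
With the tool pointing down it reaches from about 350 to 900 mm from the base axis. Payload 8.1 kg.
Tool frame: the origin (TCP) lies midway between the tips of the shut fingers; the grasp point (between the pads) lies 19 mm behind it; z points along the fingers, y is the line along which they close (so a half turn about z gives the same grasp; the last joint's range is limited). The gripper opens to 92 mm and grips with 3 to 60 N. Pads are 19 mm wide; open, the fingers measure 130 mm over their backs; the gripper's body (75 mm by 190 mm) begins 47 mm behind the grasp point.
Start: joints at [-1.337, 0.434, 0.025, 1.573, -0.012, 1.134, -0.075], TCP at [206.57, 589.89, 226.742] pointing down, gripper open.
Joint ranges: [-2.62, 2.62], [-0.44, 2.09], [-1.27, 1.32], [0.08, 2.57], [-1.32, 4.46], [0.12, 2], [-2.74, 2.74]. Speed limits (rad/s): [2.22, 2.22, 3.01, 3.01, 3.14, 3.14, 3.14].

INTERFACE

Orientations are given as a unit quaternion [w, x, y, z].
In Python, from station import * gives the robot as it stands. The module is installed in compiled form; this text tells all that it offers.
- The arm moves only by the tool send_rows, never from a script. Its arguments are lists of equal length, an entry for each row: "slide": the shift along the tool's x, y, z in units of 30 mm (1.0 is 30 mm), a list of three; "rot": the turn, a rotation vector about the tool's x, y, z in units of 5 degrees (1.0 is 5 degrees), a list of three; "grip": the opening, from -1 (shut) to 1 (fully open). A call has 1 to 8 rows; each row shifts and turns the commanded pose from where the row before left it, along the tool's axes as they then stand; what a row does not reach is not made up. A row lasts 1/10 s, in which the tool goes at most 50 mm and 8.59 degrees, less where a joint would pass 70% of its speed; a pose out of reach is approached as far as the arm can. A call is refused whole if a number of a shift passes 1 or a number of a turn 1, either way. A call with a gripper value outside its range is refused whole. The fingers move at their own pace and stop on an object; "grip_force" is the grip in N (left out, the last holds). Time passes only in rows, so rows that do not move let the fingers close. It gives the time, the measured TCP pose, the force, the opening and the grip force at its end, in the units of the state.
- state(): the state, without advancing time (a new reading comes with each control period).
- read_camera(name): name is "scene" or "top" or "wrist"; returns the picture (420x560x3 uint8, red, green, blue); there is no depth.
- camera_info(name): a dict with "intrinsics" (3x3 intrinsics, pixels), "D" ([k1, k2, p1, p2, k3] as OpenCV has them; the pictures are not rectified), "pose" (4x4, takes a point from camera to world coordinates); the wrist camera has in their place "tool_from_camera" (4x4, takes a point from camera to tool coordinates, whose origin is the TCP and whose axes are the flange's). Camera axes: x right, y up, looking along -z (the intrinsics and any distortion apply to the point x, -y, -z); pixel columns grow to the right and rows downward; lengths in mm; the calibration is good to about 2 mm. A picture is of the moment at which its call begins: read the wrist's pose just before it. camera_info takes no time and is no camera call.
- sign_off(): hands the job in; it is judged then, once.
The state is a dict: "time_s": time; "joint_pos": joint angles; "qd": joint speeds; "effort": joint torques, N m; "tool_pos": TCP position; "orientation": TCP orientation; "ft_force": force on the tool from outside, world axes, zero at the start; "ft_torque": the same for the moment, N m; "gripper_width": opening from 0.0 (shut) to 1.0 (fully open); "gripper_force": force on a finger pad.
Only numpy, scipy, OpenCV 4.12 (cv2) and the standard library are available. Lean on these libraries where they do the work, as an engineer would, in place of code of your own. Each camera call takes 0.05 s, during which the arm holds its last target. There are 200 camera calls.

TASK

Lift the loose cover off the three-bay gluing jig and set it down flat on the clear worktop to the jig's left. Then take the wooden spacer standing at the jig's right and slide it upright down to the floor of the one bay whose gap between tile and front block is wide enough for it, without forcing it into a narrower one, and push it toward the rear fence so that the mended tile is pressed flush against the fence, firmly but not hard (about 10 N). Finish while still gripping the spacer and keeping the tile pressed; leave the other tiles and the things round about where they are.

Things in the scene. Friction and masses are not known exactly. Their poses are not given: they have to be found in the camera images.
- jig_base: fixed plywood board of the gluing jig, 110 (x) x 216 (y) x 8 mm, carrying the three bays in a row along its y. Origin: centre of its underside on the worktop; +x toward the rear fences (away from the robot), z up
- bay_a: fixed wooden bay, 68 (x) x 62 (y) x 36 mm; gap of 24 mm between its tile (when flush) and its front block. Origin: centre of its underside, 8 mm above the worktop; +x from front block to rear fence, z up. Floor at z = 4 mm, fence face at x = +22 mm, front block's inner face at x = -10 mm, both tops at z = 36 mm; thin cheeks at y = +-28 mm. The bays' order along the jig changes
- bay_b: fixed wooden bay, 68 (x) x 62 (y) x 36 mm; gap of 11 mm between its tile (when flush) and its front block. Origin: centre of its underside, 8 mm above the worktop; +x from front block to rear fence, z up. Floor at z = 4 mm, fence face at x = +22 mm, front block's inner face at x = +3 mm, both tops at z = 36 mm; thin cheeks at y = +-28 mm. The bays' order along the jig changes
- bay_c: fixed wooden bay, 68 (x) x 62 (y) x 36 mm; gap of 7 mm between its tile (when flush) and its front block. Origin: centre of its underside, 8 mm above the worktop; +x from front block to rear fence, z up. Floor at z = 4 mm, fence face at x = +22 mm, front block's inner face at x = +7 mm, both tops at z = 36 mm; thin cheeks at y = +-28 mm. The bays' order along the jig changes
- tile_a: loose glazed test tile 50 x 30 x 8 mm standing on its long edge in bay_a, a few mm in front of the rear fence. Origin: centre of its rear face (15 mm above the bay's floor; flush = origin at x = +22 mm in the bay's frame); its x points up, z out of its front face toward the front block (-x of the bay)
- tile_b: loose glazed test tile 50 x 30 x 8 mm standing on its long edge in bay_b, a few mm in front of the rear fence. Origin: centre of its rear face (15 mm above the bay's floor; flush = origin at x = +22 mm in the bay's frame); its x points up, z out of its front face toward the front block (-x of the bay)
- tile_c: loose glazed test tile 50 x 30 x 8 mm standing on its long edge in bay_c, a few mm in front of the rear fence. Origin: centre of its rear face (15 mm above the bay's floor; flush = origin at x = +22 mm in the bay's frame); its x points up, z out of its front face toward the front block (-x of the bay)
- cover: loose wooden cover, 84 (x) x 202 (y) mm, 160 g, resting on the bays, skirt 12 mm deep round them with 3 mm play. Origin: centre of the skirt's lower edge (0 high when set down); z up; board top at z = 17 mm; dark knob in the middle, 26 mm across from z = 27 to 45 mm, neck below. Clear patch for it on the worktop left of the jig: about 0.46 m ahead, 0.30 m left of the robot
- spacer: loose hardwood spacer standing upright on the worktop right of the jig (-y side), 14 (x, its thickness) x 40 (y) x 70 mm high (z), about 80 g, foot slightly relieved. Origin: centre of its foot. To go in, its x lies along the bay's x
- wax_pot: bystander, not to be moved: round white wax pot, 63 mm across, 34 mm high
- wood_rib: bystander, not to be moved: flat wooden throwing rib, 45 x 91 x 8 mm
- needle_tool: bystander, not to be moved: needle tool lying flat, 160 x 11 x 11 mm
- dropper_bottle: bystander, not to be moved: small dark dropper bottle, 33 mm across, 102 mm high
- flat_tile: bystander, not to be moved: test tile lying flat, 30 x 46 x 8 mm, behind the jig
Things that resemble listed ones, but are neither listed nor needed, are in the scene too. Several things look just like the spacer: the one meant starts farthest to the robot's left.

How it is judged:
By the outcome, as a careful person would: the job done as asked, in the order asked, and still so for the second after the job is handed in, while the arm keeps its last pose, push and grip.
It also fails if it takes over 64 s, if anything falls off the work surface, if the arm or the gripper's body presses on something with over 40 N, if the wrist force passes 120 N, or if a joint passes its speed limit or range.

## Working session

There is one attempt and no reset: what is moved stays moved. The work goes in short steps, Python scripts to look and compute and a tool call to move; the robot and the scene stay as the last step left them, time stands still between calls to the robot, and variables do not carry over. Pictures are saved under pics/ and viewed, at most 10 in all, crops included, and the job is handed in when it is done.

Besides the shell and the picture viewer there is one more tool, called after "Call:" as name(argument=value, ...) on one line, values as JSON. send_rows: Moves the arm, as the interface text tells. Its arguments: {"type":"object","properties":{"slide":{"type":"array","items":{"type":"array","items":{"type":"number"}}},"rot":{"type":"array","items":{"type":"array","items":{"type":"number"}}},"grip":{"type":"array","items":{"type":"number"}},"grip_force":{"type":"number"}},"required":["slide","rot","grip"]}

```bash
mkdir -p pics; cat > h.py <<'E'
from station import *
import numpy as np, cv2
from scipy.spatial.transform import Rotation as R
def pose(name,st=None):
    i=camera_info(name)
    if name!="wrist": return np.array(i["pose"]),i
    st=st or state(); T=np.eye(4); q=st["orientation"]
    T[:3,:3]=R.from_quat([q[1],q[2],q[3],q[0]]).as_matrix(); T[:3,3]=st["tool_pos"]
    return T@np.array(i["tool_from_camera"]),i
def ray(name,px,P=None):
    T,i=P or pose(name)
    p=cv2.undistortPoints(np.array(px,float).reshape(-1,1,2),np.array(i["intrinsics"]),np.array(i["D"]))[:,0]
    d=np.c_[p[:,0],-p[:,1],-np.ones(len(p))]@T[:3,:3].T
    return T[:3,3],d
def onz(name,px,z,P=None):
    o,d=ray(name,px,P); return o+d*((z-o[2])/d[:,2])[:,None]
def proj(name,pts,P=None):
    T,i=P or pose(name); q=(np.array(pts,float).reshape(-1,3)-T[:3,3])@T[:3,:3]
    q=q*[1,-1,-1]
    return cv2.projectPoints(q,np.zeros(3),np.zeros(3),np.array(i["intrinsics"]),np.array(i["D"]))[0][:,0]
def snap(name,f):
    a=read_camera(name); cv2.imwrite(f"pics/{f}.png",a[:,:,::-1]); return a
E
python3 - <<'E'
from h import *
s=state();print(s)
a=snap("top","top0");b=snap("scene","scene0")
for n in("top","scene"):print(pose(n)[0].round(2),camera_info(n)["intrinsics"])
print(camera_info("wrist")["tool_from_camera"])
E
```

```text
{'time_s': 0.0, 'joint_pos': array([-1.33664338,  0.43524557,  0.02497034,  1.57413293, -0.01162709,
        1.13398741, -0.07510975]), 'qd': array([-0.0002861 , -0.00036718, -0.00056761,  0.00066863, -0.00031842,
       -0.0031145 , -0.00103576]), 'effort': array([-2.55405184e-04, -6.67836142e+01,  9.85257849e-01, -3.14468765e+01,
       -6.04210887e-02,  4.27456037e-02,  2.06310588e-04]), 'tool_pos': array([206.38556043, 589.37866543, 225.91704426]), 'orientation': array([-7.57934602e-05,  1.67625830e-01,  9.85850353e-01, -8.10506952e-04]), 'ft_force': array([-0.29038268, -0.55008003, -0.59597918]), 'ft_torque': array([ 0.01687184, -0.0571455 ,  0.03906269]), 'gripper_force': 0.0, 'gripper_width': 0.9984747941810005}
[[ 1.00000e-02  9.80000e-01 -1.90000e-01  3.14480e+02]
 [-1.00000e+00  2.00000e-02  4.00000e-02 -1.36020e+02]
 [ 5.00000e-02  1.90000e-01  9.80000e-01  1.01231e+03]
 [ 0.00000e+00  0.00000e+00  0.00000e+00  1.00000e+00]] [[439.0269315    0.         277.513881  ]
 [  0.         439.0269315  214.80793894]
 [  0.           0.           1.        ]]
[[ 4.5000e-01  4.6000e-01 -7.7000e-01 -3.7692e+02]
 [-8.9000e-01  2.5000e-01 -3.8000e-01 -5.8200e+02]
 [ 2.0000e-02  8.5000e-01  5.2000e-01  6.3018e+02]
 [ 0.0000e+00  0.0000e+00  0.0000e+00  1.0000e+00]] [[494.72391645   0.         279.83440326]
 [  0.         494.72391645 212.52135235]
 [  0.           0.           1.        ]]
[[ 1.51357663e-03  9.62802088e-01  2.70203346e-01  7.18704327e+01]
 [ 9.99998508e-01 -1.68226448e-03  3.92716757e-04 -1.29835362e+00]
 [ 8.32662005e-04  2.70202349e-01 -9.62803198e-01 -1.58446518e+02]
 [ 0.00000000e+00  0.00000000e+00  0.00000000e+00  1.00000000e+00]]
```

View pics/top0.png

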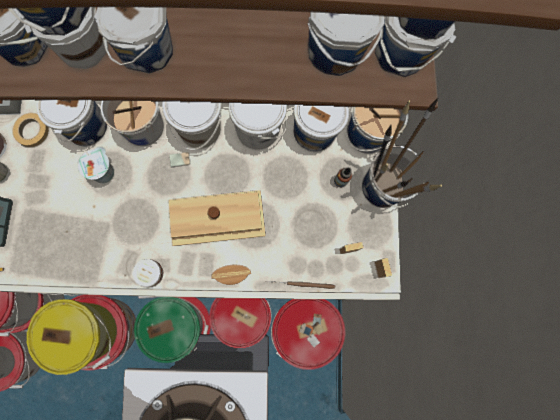

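View pics/scene0.png

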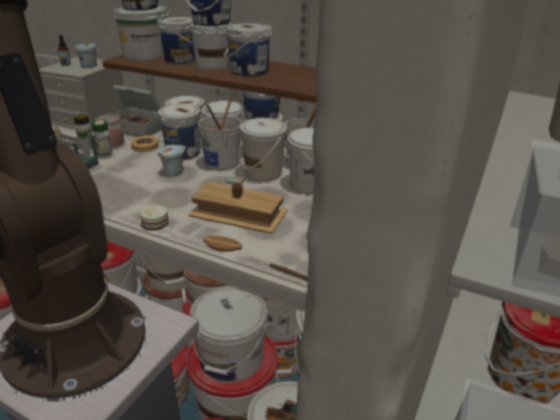

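```bash
python3 - <<'E'
from h import *
a=cv2.imread("pics/top0.png")
print("knob",onz("top",[[214,213]],77),"cover corners",onz("top",[[169,200],[262,192],[264,231],[171,238]],49).round(0))
print("spacers",onz("top",[[350,247],[382,268]],70))
print("patch",proj("top",[[460,300,0]]),"knob scene",proj("scene",onz("top",[[214,213]],77)))
print("bottle,pot,rib",onz("top",[[344,176],[146,272],[230,275],[95,163],[178,158]],0).round(0))
t=cv2.resize(a[180:290,140:400],None,fx=3,fy=3,interpolation=cv2.INTER_CUBIC)
cv2.imwrite("pics/c.png",t)
E
```

```text
knob [[492.77591929 -38.35692489  77.        ]] cover corners [[ 525.   66.   49.]
 [ 549. -141.   49.]
 [ 460. -148.   49.]
 [ 440.   57.   49.]]
spacers [[ 425.55392211 -335.29249435   70.        ]
 [ 380.80923722 -405.32637869   70.        ]]
patch [[ 72.1836905  229.75630665]] knob scene [[237.01829152 186.3487494 ]]
bottle,pot,rib [[ 606. -338.    0.]
 [ 367.  120.    0.]
 [ 364.  -72.    0.]
 [ 623.  261.    0.]
 [ 640.   62.    0.]]
```

View pics/c.png

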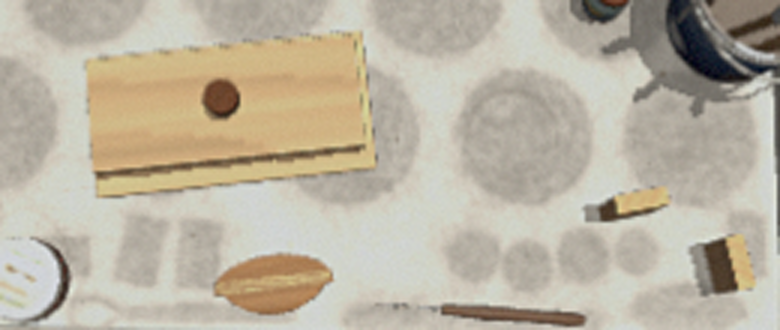

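The crop shows the cover with its dark knob at full-image (214,213), the leftmost upright spacer top at about (353,247), turned ~17°, and a second lookalike at (385,267). Moving toward the knob.

Call:
send_rows(slide=[[-0.98, -1, 0.1], [-0.98, -1, 0.1], [-0.98, -1, 0.1], [-0.98, -1, 0.1], [-0.98, -1, 0.1], [-0.98, -1, 0.1], [-0.98, -1, 0.1], [-0.98, -1, 0.1]], rot=[[0, 0, 0], [0, 0, 0], [0, 0, 0], [0, 0, 0], [0, 0, 0], [0, 0, 0], [0, 0, 0], [0, 0, 0]], grip=[1, 1, 1, 1, 1, 1, 1, 1])

```text
time_s: 0.9
tool_pos: [349.5, 283.9, 202.5]
orientation: [-0.0, 0.168, 0.986, -0.0]
ft_force: [0.3, 0.6, -0.5]
gripper_width: 1.0
gripper_force: 0.0
```

Call:
send_rows(slide=[[-0.98, -1, 0.1], [-0.98, -1, 0.1], [-0.98, -1, 0.1], [-0.98, -1, 0.1], [-0.98, -1, 0.1], [-0.98, -1, 0.1], [-0.98, -1, 0.1], [-0.98, -1, 0.1]], rot=[[0, 0, 0], [0, 0, 0], [0, 0, 0], [0, 0, 0], [0, 0, 0], [0, 0, 0], [0, 0, 0], [0, 0, 0]], grip=[1, 1, 1, 1, 1, 1, 1, 1])

```text
time_s: 1.7
tool_pos: [492.1, -20.2, 178.5]
orientation: [-0.0, 0.168, 0.986, 0.0]
ft_force: [0.4, 1.4, -0.4]
gripper_width: 0.999
gripper_force: 0.0
```

Call:
send_rows(slide=[[0, 0, 0], [0, 0, 0], [0, 0, 0], [0, 0, 0], [0, 0, 0], [0, 0, 0], [0, 0, 0], [0, 0, 0]], rot=[[0, 0, 1], [0, 0, 1], [0, 0, 1], [0, 0, 1], [0, 0, 1], [0, 0, 1], [0, 0, 1], [0, 0, 1]], grip=[1, 1, 1, 1, 1, 1, 1, 1])

```text
time_s: 2.5
tool_pos: [491.6, -18.6, 178.5]
orientation: [-0.0, 0.496, 0.868, -0.0]
ft_force: [0.0, -0.5, 0.3]
gripper_width: 1.0
gripper_force: 0.0
```

Call:
send_rows(slide=[[0, 0, 0], [0, 0, 0], [0, 0, 0], [0, 0, 0], [0, 0, 0], [0, 0, 0]], rot=[[0, 0, 1], [0, 0, 1], [0, 0, 1], [0, 0, 1], [0, 0, 0.8], [0, 0, 0]], grip=[1, 1, 1, 1, 1, 1])

```text
time_s: 3.1
tool_pos: [491.6, -18.5, 178.5]
orientation: [-0.0, 0.665, 0.747, -0.0]
ft_force: [0.1, 0.1, 0.4]
gripper_width: 0.998
gripper_force: 0.0
```

```bash
cat >> h.py <<'E'
def report(target=None,yaw=None):
    s=state(); q=s["orientation"]; M=R.from_quat([q[1],q[2],q[3],q[0]]).as_matrix()
    print("t",round(s["time_s"],2),"tcp",np.round(s["tool_pos"],1),"yaw_y",np.degrees(np.arctan2(M[1,1],M[0,1])).round(2),"z",M[:,2].round(4),"F",np.round(s["ft_force"],1),"w",round(s["gripper_width"]*92,1),"gf",round(s["gripper_force"],1))
    if target is not None:
        print("slide units",((np.array(target)-s["tool_pos"])@M/30).round(3))
    if yaw is not None:
        print("rotz units",-(yaw-np.degrees(np.arctan2(M[1,1],M[0,1])))/5)
    return s,M
E
python3 - <<'E'
from h import *
report([493,-38,54],6.6)
P=pose("wrist");a=snap("wrist","w1")
print("knob exp px",proj("wrist",[[493,-38,77]],P), state()["joint_pos"].round(2))
hsv=cv2.cvtColor(a,cv2.COLOR_RGB2HSV)
m=((hsv[...,2]<110)&(hsv[...,1]>90)).astype(np.uint8)
n,_,st,c=cv2.connectedComponentsWithStats(m)
for k in range(1,n):
    if st[k,4]>150: print(st[k],c[k].round(1),onz("wrist",[c[k]],77,P).round(1))
E
```

```text
t 3.1 tcp [491.6 -18.5 178.5] yaw_y 6.64 z [-5.e-04 -1.e-04 -1.e+00] F [0.1 0.1 0.4] w 91.8 gf 0.0
slide units [-0.65  -0.028  4.15 ]
rotz units 0.008493702908938338
knob exp px [[279.17574903 231.61320357]] [-0.55  0.29  0.6   1.99 -0.21  0.92  0.28]
[   0    0  112   58 4558] [64.6 25.1] [[320. 101.  77.]]
[ 492    0   40   56 1151] [509.6  29.1] [[641.3 136.2  77. ]]
[168  33  27  41 238] [187.1  55.9] [[409.2  90.8  77. ]]
[   0  179  116   75 4860] [ 60.2 220.6] [[307.  -50.1  77. ]]
[269 211  29  33 680] [282.7 226.3] [[495.5 -32.9  77. ]]
[ 84 265  37  61 946] [100.7 295.2] [[ 338.8 -117.9   77. ]]
[442 268  35  58 900] [460.5 296.3] [[664.1 -80.4  77. ]]
[ 266  334  294   14 2480] [442.  341.6] [[ 659.6 -129.7   77. ]]
```

View pics/w1.png

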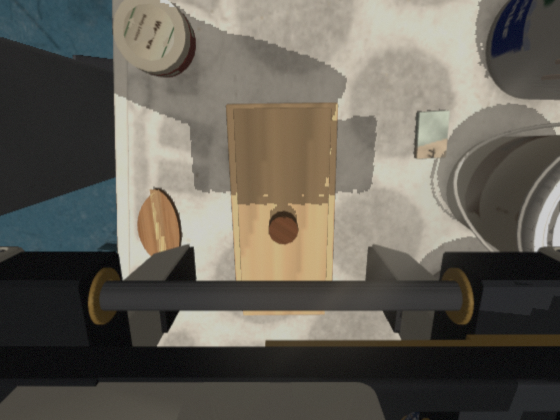

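The picture shows the knob at (283,225), the flat tile at (433,134), and the bucket at right clear of the gripper. Descend onto the knob.

Call:
send_rows(slide=[[-0.3, 0.01, 0], [-0.3, 0, 0.3], [0, 0, 0.8], [0, 0, 0.9], [0, 0, 0.9], [0, 0, 0.8], [0, 0, 0.45], [0, 0, 0]], rot=[[0, 0, 0], [0, 0, 0], [0, 0, 0], [0, 0, 0], [0, 0, 0], [0, 0, 0], [0, 0, 0], [0, 0, 0]], grip=[1, 1, 1, 1, 0.5, 0.2, 0, 0])

```text
time_s: 3.95
tool_pos: [493.0, -37.2, 52.7]
orientation: [-0.001, 0.664, 0.747, -0.001]
ft_force: [-0.3, -0.3, -0.3]
gripper_width: 0.704
gripper_force: 0.0
```

Call:
send_rows(slide=[[0, 0, 0], [0, 0, 0], [0, 0, 0], [0, 0, 0], [0, 0, 0], [0, 0, 0], [0, 0, 0], [0, 0, 0]], rot=[[0, 0, 0], [0, 0, 0], [0, 0, 0], [0, 0, 0], [0, 0, 0], [0, 0, 0], [0, 0, 0], [0, 0, 0]], grip=[-0.3, -0.5, -0.7, -1, -1, -1, -1, -1], grip_force=25)

```text
time_s: 4.75
tool_pos: [494.8, -36.4, 54.7]
orientation: [0.0, 0.665, 0.747, 0.0]
ft_force: [-1.0, 1.1, 6.9]
gripper_width: 0.267
gripper_force: 25.0
```

Call:
send_rows(slide=[[0, 0, -0.1], [0, 0, -0.2], [0, 0, -0.4], [0, 0, -0.5], [0, 0, -0.5], [0, 0, -0.5], [0, 0, 0]], rot=[[0, 0, 0], [0, 0, 0], [0, 0, 0], [0, 0, 0], [0, 0, 0], [0, 0, 0], [0, 0, 0]], grip=[-1, -1, -1, -1, -1, -1, -1])

```text
time_s: 5.45
tool_pos: [495.5, -36.6, 122.4]
orientation: [0.001, 0.665, 0.747, 0.001]
ft_force: [0.5, -0.7, -1.4]
gripper_width: 0.271
gripper_force: 25.0
```

```bash
python3 - <<'E'
from h import *
report([460,300,130])
E
```

```text
t 5.45 tcp [495.5 -36.6 122.4] yaw_y 6.69 z [ 3.5e-03  5.0e-04 -1.0e+00] F [ 0.5 -0.7 -1.4] w 24.9 gf 25.0
slide units [11.28   0.133 -0.253]
```

Call:
send_rows(slide=[[0.4, 0, 0], [0.8, 0.03, 0], [1, 0, 0], [1, 0, 0], [1, 0.03, 0], [1, 0, 0], [1, 0, 0], [1, 0.03, 0]], rot=[[0, 0, 0], [0, 0, 0], [0, 0, 0], [0, 0, 0], [0, 0, 0], [0, 0, 0], [0, 0, 0], [0, 0, 0]], grip=[-1, -1, -1, -1, -1, -1, -1, -1])

```text
time_s: 6.25
tool_pos: [470.2, 180.3, 119.4]
orientation: [-0.0, 0.664, 0.747, -0.001]
ft_force: [0.1, 0.5, -1.7]
gripper_width: 0.267
gripper_force: 25.0
```

Call:
send_rows(slide=[[1, 0, 0], [1, 0.04, 0], [1, 0, 0], [0.7, 0, 0.3], [0.4, 0, 0.6], [0, 0, 0.8], [0, 0, 0.7], [0, 0, 0.4]], rot=[[0, 0, 0], [0, 0, 0], [0, 0, 0], [0, 0, 0], [0, 0, 0], [0, 0, 0], [0, 0, 0], [0, 0, 0]], grip=[-1, -1, -1, -1, -1, -1, -1, -1])

```text
time_s: 7.05
tool_pos: [456.9, 300.0, 33.6]
orientation: [-0.0, 0.665, 0.747, -0.002]
ft_force: [-0.5, -0.1, -2.4]
gripper_width: 0.275
gripper_force: 25.0
```

Call:
send_rows(slide=[[0, 0, 0.2], [0, 0, 0.07], [0, 0, 0], [0, 0, 0]], rot=[[0, 0, 0], [0, 0, 0], [0, 0, 0], [0, 0, 0]], grip=[-1, -1, -1, -1])

```text
time_s: 7.45
tool_pos: [459.1, 300.9, 28.8]
orientation: [0.0, 0.665, 0.747, 0.001]
ft_force: [-0.3, 0.5, -2.8]
gripper_width: 0.274
gripper_force: 25.0
```

```bash
python3 - <<'E'
from h import *
report([460,300,22.7])
E
```

```text
t 7.45 tcp [459.1 300.9  28.8] yaw_y 6.68 z [ 1.e-03  9.e-04 -1.e+00] F [-0.3  0.5 -2.8] w 25.2 gf 25.0
slide units [-0.034  0.025  0.205]
```

Call:
send_rows(slide=[[0, 0, 0.1], [0, 0, 0.07], [0, 0, 0]], rot=[[0, 0, 0], [0, 0, 0], [0, 0, 0]], grip=[-1, -1, -1])

```text
time_s: 7.75
tool_pos: [458.5, 300.7, 22.9]
orientation: [-0.0, 0.665, 0.747, -0.0]
ft_force: [-0.4, 1.2, -1.7]
gripper_width: 0.27
gripper_force: 25.0
```

Call:
send_rows(slide=[[0, 0, 0.03], [0, 0, 0]], rot=[[0, 0, 0], [0, 0, 0]], grip=[-1, -1])

```text
time_s: 7.95
tool_pos: [458.5, 300.7, 22.7]
orientation: [-0.0, 0.665, 0.747, 0.0]
ft_force: [-2.6, -1.3, 7.3]
gripper_width: 0.27
gripper_force: 25.0
```

Call:
send_rows(slide=[[0, 0, -0.03], [0, 0, 0], [0, 0, 0], [0, 0, 0], [0, 0, -0.3], [0, 0, -1], [0, 0, -1], [-0.5, 0, -1]], rot=[[0, 0, 0], [0, 0, 0], [0, 0, 0], [0, 0, 0], [0, 0, 0], [0, 0, 0], [0, 0, 0], [0, 0, 0]], grip=[-0.2, 0.2, 0.6, 1, 1, 1, 1, 1])

```text
time_s: 8.75
tool_pos: [460.0, 287.5, 123.5]
orientation: [-0.0, 0.664, 0.748, 0.0]
ft_force: [-0.3, 0.3, 0.3]
gripper_width: 0.919
gripper_force: 0.0
```

Call:
send_rows(slide=[[-1, 0, -1], [-1, 0, -1], [-1, 0, -0.4], [-1, 0, 0], [-1, 0, 0], [-1, 0, 0], [-1, 0, 0], [-1, 0, 0]], rot=[[0, 0, 0], [0, 0, 0], [0, 0, 0], [0, 0, 0], [0, 0, 0], [0, 0, 0], [0, 0, 0], [0, 0, 0]], grip=[1, 1, 1, 1, 1, 1, 1, 1])

```text
time_s: 9.55
tool_pos: [488.3, 46.1, 194.7]
orientation: [0.0, 0.665, 0.747, 0.0]
ft_force: [0.6, 0.5, -0.4]
gripper_width: 1.0
gripper_force: 0.0
```

Call:
send_rows(slide=[[-1, 0, 0], [-1, 0, 0], [0, 0, 0], [0, 0, 0]], rot=[[0, 0, 0], [0, 0, 0], [0, 0, 0], [0, 0, 0]], grip=[1, 1, 1, 1])

```text
time_s: 9.95
tool_pos: [495.2, -12.8, 194.5]
orientation: [-0.0, 0.665, 0.747, 0.0]
ft_force: [-0.8, 0.7, 0.2]
gripper_width: 0.998
gripper_force: 0.0
```

```bash
python3 - <<'E'
from h import *
s,M=report([425,-335,200])
P=pose("wrist");np.save("P2.npy",P[0]);a=snap("wrist","w2")
b=snap("top","top2")
w=cv2.resize(b[170:300,20:400],(760,260),interpolation=cv2.INTER_CUBIC)[:,:,::-1]
c=a[:,:,::-1][:330]
cv2.imwrite("pics/v2.png",np.vstack([np.pad(c,((0,0),(0,200),(0,0))),w]))
E
```

```text
t 9.95 tcp [495.2 -12.8 194.5] yaw_y 6.58 z [ 3.e-04  4.e-04 -1.e+00] F [-0.8  0.7  0.2] w 91.9 gf 0.0
slide units [-10.403  -3.556  -0.19 ]
```

View pics/v2.png

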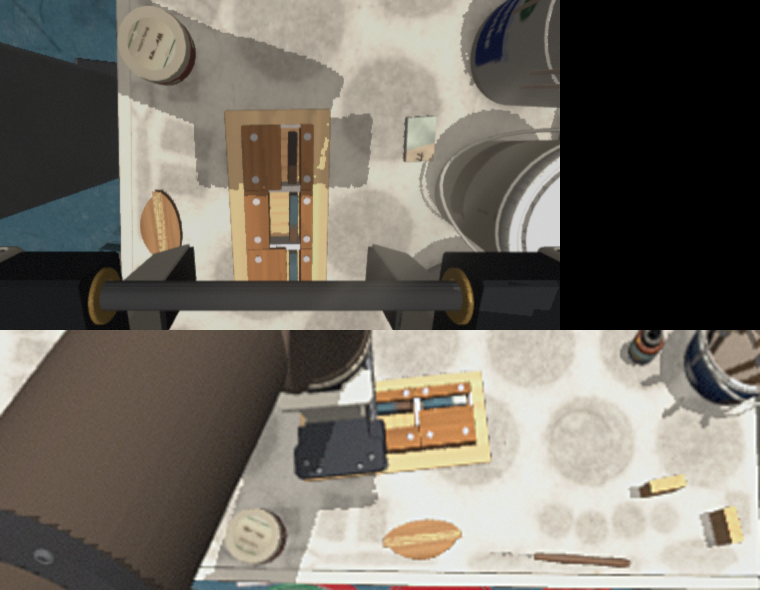

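The view shows the middle bay (rows 192–248) with the wide gap at columns 270–290 and its tile at 290–300: bay_a. Zoom in to measure.

```bash
python3 - <<'E'
from h import *
a=cv2.imread("pics/w2.png")
cv2.imwrite("pics/v3.png",cv2.resize(a[100:290,215:345],None,fx=4,fy=4,interpolation=cv2.INTER_NEAREST)[:600])
# spacer top in top view
b=cv2.imread("pics/top2.png"); h=cv2.cvtColor(b,cv2.COLOR_BGR2HSV)
m=((h[...,1]>80)&(h[...,2]>150)).astype(np.uint8); m[:,:335]=0;m[:235]=0;m[290:]=0;m[:,400:]=0
n,_,st,c=cv2.connectedComponentsWithStats(m)
for k in range(1,n):
    if st[k,4]>20:
        pts=np.argwhere(_==k)[:,::-1].astype(float)
        w=onz("top",pts,70); r=cv2.minAreaRect(w[:,:2].astype(np.float32))
        u,sv,vt=np.linalg.svd(w[:,:2]-w[:,:2].mean(0),full_matrices=False)
        print(st[k],w.mean(0).round(1),r,vt[0],np.degrees(np.arctan2(vt[0,1],vt[0,0])))
E
```

```text
[345 243  18   8  94] [ 426.6 -342.7   70. ] ((426.7525939941406, -342.8463134765625), (11.982242584228516, 37.90589141845703), 12.088504791259766) [-0.19643505  0.98051684] 101.32856749576945
[382 259   9  17  94] [ 384.2 -414.5   70. ] ((383.6474609375, -414.4420471191406), (36.542686462402344, 12.557947158813477), 12.929765701293945) [-0.97012415 -0.24260899] -165.9594233640567
```

View pics/v3.png

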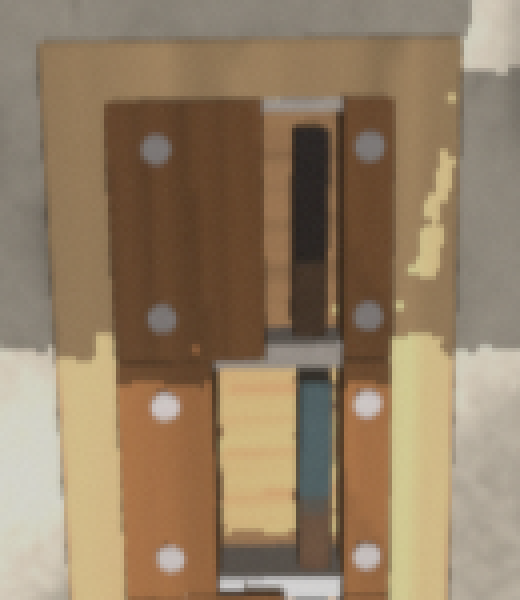

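The crop shows bay_a's block edge at crop x≈217, fence at 342, and cheeks' inner edges at 367 and 575; the tile (296–330) stands slightly off the fence.

```bash
python3 - <<'E'
from h import *
P=(np.load("P2.npy"),camera_info("wrist"))
f=lambda l:np.array(l,float)/4+[215,100]
L=["block1","block2","fence1","fence2","cheekU","cheekD"]
w=onz("wrist",f([[217,370],[218,572],[342,370],[342,572],[290,367],[290,575]]),44,P)
for l,x in zip(L,w):print(l,x.round(1))
print("tile top z42",onz("wrist",f([[296,372],[298,570],[330,372],[330,570]]),42,P).round(1))
print("screws",onz("wrist",f([[166,408],[171,559],[368,404],[368,557],[156,150],[162,320],[370,147],[369,316]]),44,P).round(1))
print("base corners z8",onz("wrist",f([[41,40],[460,38]]),8,P).round(1))
E
```

```text
block1 [484.1  -9.9  44. ]
block2 [490.  -62.6  44. ]
fence1 [514.6  -6.3  44. ]
fence2 [521.7 -58.9  44. ]
cheekU [501.8  -7.   44. ]
cheekD [508.5 -61.3  44. ]
tile top z42 [[503.5  -8.6  42. ]
 [510.5 -60.4  42. ]
 [511.9  -7.6  42. ]
 [518.7 -59.5  42. ]]
screws [[472.6 -20.9  44. ]
 [477.7 -60.4  44. ]
 [522.1 -14.1  44. ]
 [527.7 -54.   44. ]
 [464.2  40.9  44. ]
 [469.5   0.9  44. ]
 [514.   47.4  44. ]
 [519.3   7.7  44. ]]
base corners z8 [[429.7  62.9   8. ]
 [536.3  75.9   8. ]]
```

Call:
send_rows(slide=[[-1, -0.35, 0], [-1, -0.35, 0], [-1, -0.35, 0], [-1, -0.35, 0], [-1, -0.35, 0], [-1, -0.35, 0], [-1, -0.35, 0], [-1, -0.35, 0]], rot=[[0, 0, 0], [0, 0, 0], [0, 0, 0], [0, 0, 0], [0, 0, 0], [0, 0, 0], [0, 0, 0], [0, 0, 0]], grip=[1, 1, 1, 1, 1, 1, 1, 1])

```text
time_s: 10.85
tool_pos: [440.2, -260.1, 194.1]
orientation: [-0.0, 0.664, 0.748, 0.0]
ft_force: [-0.6, 1.3, 0.2]
gripper_width: 1.0
gripper_force: 0.0
```

Call:
send_rows(slide=[[-1, -0.35, 0.2], [-1, -0.3, 0.2], [0, 0, 0], [0, 0, 0], [0, 0, 0]], rot=[[0, 0, 0], [0, 0, 0], [0, 0, -0.6], [0, 0, -0.5], [0, 0, 0]], grip=[1, 1, 1, 1, 1])

```text
time_s: 11.35
tool_pos: [428.1, -321.3, 181.9]
orientation: [-0.0, 0.627, 0.779, 0.0]
ft_force: [0.7, 0.1, -0.6]
gripper_width: 0.999
gripper_force: 0.0
```

```bash
cat > sp.py <<'E'
from h import *
import sys
s,M=report()
P=pose("wrist");a=snap("wrist",sys.argv[1])
h=cv2.cvtColor(a,cv2.COLOR_RGB2HSV)
m=((h[...,1]>70)&(h[...,2]>150)&(h[...,0]<35)).astype(np.uint8)
n,l,st,c=cv2.connectedComponentsWithStats(m)
for k in range(1,n):
    if st[k,4]>200:
        pts=np.argwhere(l==k)[:,::-1].astype(float)
        w=onz("wrist",pts,70,P)[:,:2].astype(np.float32)
        r=cv2.minAreaRect(w); vt=np.linalg.svd(w-w.mean(0),full_matrices=False)[2]
        print(st[k],w.mean(0).round(1),np.round(r[0],1),np.round(r[1],1),r[2],"pca",np.degrees(np.arctan2(vt[0,1],vt[0,0])).round(1))
E
python3 sp.py w4
```

```text
t 11.35 tcp [ 428.1 -321.3  181.9] yaw_y 12.32 z [-2.e-04  6.e-04 -1.e+00] F [ 0.7  0.1 -0.6] w 91.9 gf 0.0
[ 350    0  122   34 2506] [ 491.8 -156.6] [ 490.  -153.2] [88.4 22.2] 7.512103080749512 pca 9.0
[159  87  29  76 898] [ 327.2 -269.9] [ 326. -272.] [18.6 60.4] 0.07668779790401459 pca -89.2
[267 210  16  41 627] [ 427.3 -343.4] [ 427.6 -343.8] [13.3 37.7] 11.756987571716309 pca -78.8
```

View pics/w4.png

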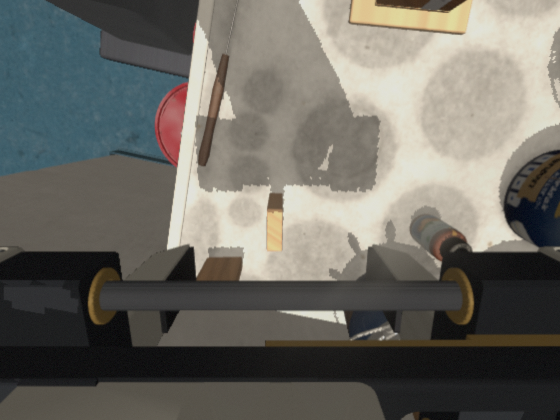

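Spacer top at (275,230) measures 13×38 mm at (427.5,-343.6), yaw ≈12°, matching what it must be. Descend and grasp near its top.

Call:
send_rows(slide=[[-0.36, -0.09, 0], [-0.36, -0.09, 0.4], [0, 0, 0.9], [0, 0, 0.9], [0, 0, 0.9], [0, 0, 0.9], [0, 0, 0.5], [0, 0, 0.23]], rot=[[0, 0, 0.08], [0, 0, 0], [0, 0, 0], [0, 0, 0], [0, 0, 0], [0, 0, 0], [0, 0, 0], [0, 0, 0]], grip=[0.3, 0.2, 0, 0, 0, 0, 0, 0])

```text
time_s: 12.2
tool_pos: [426.4, -344.3, 38.9]
orientation: [-0.001, 0.631, 0.776, -0.0]
ft_force: [1.0, -0.6, 0.3]
gripper_width: 0.499
gripper_force: 0.0
```

Call:
send_rows(slide=[[0, 0, 0], [0, 0, 0], [0, 0, 0], [0, 0, 0], [0, 0, 0], [0, 0, 0], [0, 0, 0], [0, 0, 0]], rot=[[0, 0, 0], [0, 0, 0], [0, 0, 0], [0, 0, 0], [0, 0, 0], [0, 0, 0], [0, 0, 0], [0, 0, 0]], grip=[-0.2, -0.4, -0.5, -0.6, -0.7, -1, -1, -1], grip_force=30)

```text
time_s: 13.0
tool_pos: [427.0, -344.6, 40.5]
orientation: [0.0, 0.631, 0.776, 0.0]
ft_force: [-0.4, 0.9, 6.5]
gripper_width: 0.151
gripper_force: 30.0
```

```bash
python3 - <<'E'
from h import *
report([497.1,-35.1,120],7.4)
E
```

```text
t 13.0 tcp [ 427.  -344.6   40.5] yaw_y 11.8 z [ 7.e-04 -1.e-04 -1.e+00] F [-0.4  0.9  6.5] w 13.9 gf 30.0
slide units [ 9.619  4.397 -2.648]
rotz units 0.8796224879904593
```

Call:
send_rows(slide=[[0, 0, -0.2], [0, 0, -0.5], [0, 0, -0.8], [0, 0, -0.8], [0, 0, -0.7], [0, 0, -0.5], [0, 0, 0], [0, 0, 0]], rot=[[0, 0, 0], [0, 0, 0], [0, 0, 0], [0, 0, 0], [0, 0, 0.3], [0, 0, 0.3], [0, 0, 0.28], [0, 0, 0]], grip=[-1, -1, -1, -1, -1, -1, -1, -1])

```text
time_s: 13.8
tool_pos: [426.7, -344.1, 144.9]
orientation: [-0.0, 0.66, 0.751, 0.0]
ft_force: [-0.3, 0.1, -0.9]
gripper_width: 0.15
gripper_force: 30.0
```

Call:
send_rows(slide=[[0.5, 0.2, 0], [0.8, 0.3, 0], [1, 0.4, 0], [1, 0.4, 0], [1, 0.4, 0], [1, 0.4, 0], [1, 0.4, 0], [1, 0.4, 0]], rot=[[0, 0, 0], [0, 0, 0], [0, 0, 0], [0, 0, 0], [0, 0, 0], [0, 0, 0], [0, 0, 0], [0, 0, 0]], grip=[-1, -1, -1, -1, -1, -1, -1, -1])

```text
time_s: 14.6
tool_pos: [484.2, -114.5, 144.1]
orientation: [-0.001, 0.66, 0.751, -0.001]
ft_force: [0.7, 0.6, -1.3]
gripper_width: 0.149
gripper_force: 30.0
```

Call:
send_rows(slide=[[1, 0.4, 0], [0.8, 0.3, 0], [0.5, 0.05, 0], [0.3, 0, 0], [0, 0, 0], [0, 0, 0]], rot=[[0, 0, 0], [0, 0, 0], [0, 0, 0], [0, 0, 0], [0, 0, 0], [0, 0, 0]], grip=[-1, -1, -1, -1, -1, -1])

```text
time_s: 15.2
tool_pos: [496.7, -36.6, 144.8]
orientation: [-0.0, 0.66, 0.751, -0.0]
ft_force: [-0.9, -0.4, -1.6]
gripper_width: 0.149
gripper_force: 30.0
```

```bash
python3 - <<'E'
from h import *
report([497.1,-35.1,100],7.4)
P=pose("wrist");np.save("P5.npy",P[0]);a=snap("wrist","w5");b=snap("top","top5")
c=snap("scene","s5")
def f(x):return x[:,:,::-1]
u=cv2.resize(f(a)[100:330,130:420],(580,460),interpolation=cv2.INTER_CUBIC)
print(proj("wrist",[[487,-36.2,44],[518.2,-32.6,44]],P),proj("scene",[[497,-35,44]]))
v=f(c)[120:260,150:310]
cv2.imwrite("pics/v5.png",np.hstack([u,np.pad(cv2.resize(v,None,fx=1.35,fy=1.35),((0,460-189),(0,0),(0,0)))]))
E
```

```text
t 15.2 tcp [496.7 -36.6 144.8] yaw_y 7.37 z [-6.e-04 -5.e-04 -1.e+00] F [-0.9 -0.4 -1.6] w 13.7 gf 30.0
slide units [0.05  0.021 1.494]
rotz units -0.0060471497132283504
[[268.86631413 207.86429001]
 [306.3944382  208.42601986]] [[237.11636771 197.45379607]]
```

View pics/v5.png

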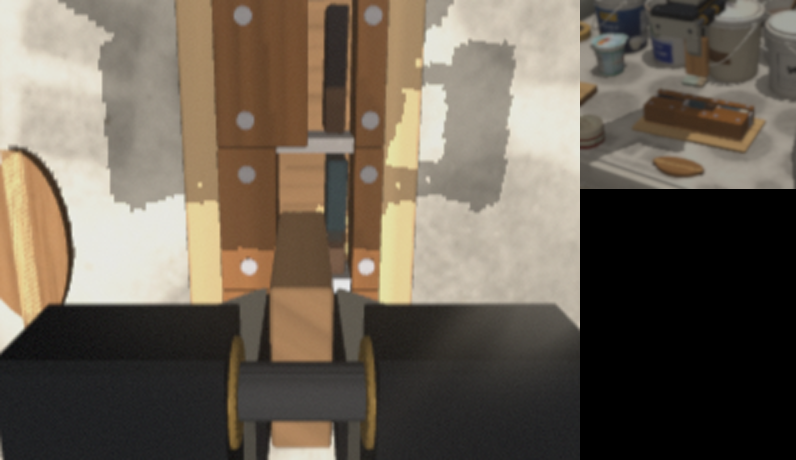

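Spacer foot edge is at crop (277–328, 212); the gap between block edge (277) and tile (326) is below it. Check the foot position by ray.

```bash
python3 - <<'E'
from h import *
P=(np.load("P5.npy"),camera_info("wrist"))
f=lambda l:np.array(l,float)/2+[130,100]
w=onz("wrist",f([[278,212],[328,212]]),104.5,P);print("foot",w.round(1))
g=onz("wrist",f([[278,200],[276,150],[352,200],[354,150],[326,200],[345,200]]),44,P);print("gap",g.round(1))
ex=np.array([np.cos(np.radians(7.4)),np.sin(np.radians(7.4))])
print("along bay x: foot",w[:,:2]@ex,"block,block,fence,fence,tilefront,tileback",g[:,:2]@ex,"tcp",state()["tool_pos"][:2]@ex)
print("bay x by earlier:block",np.array([487,-36.2])@ex,"fence",np.array([518.2,-32.6])@ex)
E
```

```text
foot [[487.1 -18.6 104.5]
 [503.  -16.5 104.5]]
gap [[486.3 -29.5  44. ]
 [483.   -8.8  44. ]
 [516.8 -25.5  44. ]
 [514.4  -4.7  44. ]
 [506.1 -26.9  44. ]
 [513.9 -25.9  44. ]]
along bay x: foot [480.67468288 496.6813847 ] block,block,fence,fence,tilefront,tileback [478.45203667 477.8200092  509.19150521 509.53353178 498.39159665
 506.2838487 ] tcp 488.0535905952797
bay x by earlier:block 478.28145548445724 fence 509.68525989848894
```

Foot is centred in the gap within about 1 mm. Lower it in.

Call:
send_rows(slide=[[0.05, 0, 0.3], [0, 0, 0.6], [0, 0, 0.6], [0, 0, 0.4], [0, 0, 0.2], [0, 0, 0.2], [0, 0, 0]], rot=[[0, 0, 0], [0, 0, 0], [0, 0, 0], [0, 0, 0], [0, 0, 0], [0, 0, 0], [0, 0, 0]], grip=[-1, -1, -1, -1, -1, -1, -1])

```text
time_s: 16.05
tool_pos: [496.7, -34.4, 75.7]
orientation: [-0.0, 0.66, 0.751, -0.0]
ft_force: [-0.2, -0.3, -0.7]
gripper_width: 0.15
gripper_force: 30.0
```

Call:
send_rows(slide=[[0, 0, 0.2], [0, 0, 0.2], [0, 0, 0.2], [0, 0, 0]], rot=[[0, 0, 0], [0, 0, 0], [0, 0, 0], [0, 0, 0]], grip=[-1, -1, -1, -1])

```text
time_s: 16.45
tool_pos: [496.4, -34.2, 57.4]
orientation: [-0.0, 0.66, 0.751, -0.0]
ft_force: [0.1, -1.1, 0.0]
gripper_width: 0.15
gripper_force: 30.0
```

Call:
send_rows(slide=[[0, 0, 0.07], [0, 0, 0.05], [0, 0, 0.03], [0, 0, 0]], rot=[[0, 0, 0], [0, 0, 0], [0, 0, 0], [0, 0, 0]], grip=[-1, -1, -1, -1])

```text
time_s: 16.85
tool_pos: [496.9, -34.3, 53.6]
orientation: [-0.0, 0.66, 0.751, -0.0]
ft_force: [-0.0, 0.3, -0.1]
gripper_width: 0.15
gripper_force: 30.0
```

Call:
send_rows(slide=[[0, 0, 0.02], [0, 0, 0], [0, 0, 0]], rot=[[0, 0, 0], [0, 0, 0], [0, 0, 0]], grip=[-1, -1, -1])

```text
time_s: 17.15
tool_pos: [497.0, -34.3, 53.1]
orientation: [0.0, 0.66, 0.751, 0.0]
ft_force: [-0.4, 0.8, -0.3]
gripper_width: 0.149
gripper_force: 30.0
```

Call:
send_rows(slide=[[0, 0, 0.02], [0, 0, 0], [0, 0, 0]], rot=[[0, 0, 0], [0, 0, 0], [0, 0, 0]], grip=[-1, -1, -1])

```text
time_s: 17.45
tool_pos: [497.0, -34.3, 52.6]
orientation: [0.0, 0.66, 0.751, 0.0]
ft_force: [0.3, 0.6, 2.1]
gripper_width: 0.15
gripper_force: 30.0
```

Call:
send_rows(slide=[[0, 0, 0.015], [0, 0, 0], [0, 0, 0]], rot=[[0, 0, 0], [0, 0, 0], [0, 0, 0]], grip=[-1, -1, -1])

```text
time_s: 17.75
tool_pos: [497.0, -34.3, 52.5]
orientation: [-0.0, 0.66, 0.751, 0.0]
ft_force: [-2.7, 1.8, 10.7]
gripper_width: 0.149
gripper_force: 30.0
```

Floor reached. Ease slightly, then push toward the fence (tool +y).

Call:
send_rows(slide=[[0, 0, -0.013], [0, 0.05, 0], [0, 0.05, 0], [0, 0.03, 0], [0, 0, 0]], rot=[[0, 0, 0], [0, 0, 0], [0, 0, 0], [0, 0, 0], [0, 0, 0]], grip=[-1, -1, -1, -1, -1])

```text
time_s: 18.25
tool_pos: [497.6, -34.3, 52.5]
orientation: [-0.002, 0.66, 0.751, -0.001]
ft_force: [-12.8, -2.1, 21.3]
gripper_width: 0.154
gripper_force: 30.1
```

Call:
send_rows(slide=[[0, 0.03, 0], [0, 0, 0], [0, 0, 0]], rot=[[0, 0, 0], [0, 0, 0], [0, 0, 0]], grip=[-1, -1, -1])

```text
time_s: 18.55
tool_pos: [498.2, -34.2, 52.4]
orientation: [-0.003, 0.66, 0.751, -0.002]
ft_force: [-13.6, -1.2, 22.4]
gripper_width: 0.15
gripper_force: 30.1
```

Fz has risen to 22 N, so floor friction is holding the foot; raise slightly to unload it.

Call:
send_rows(slide=[[0, 0, -0.02], [0, 0, -0.015], [0, 0, 0], [0, 0, 0]], rot=[[0, 0, 0], [0, 0, 0], [0, 0, 0], [0, 0, 0]], grip=[-1, -1, -1, -1])

```text
time_s: 18.95
tool_pos: [501.9, -33.6, 53.3]
orientation: [0.0, 0.66, 0.751, 0.0]
ft_force: [0.1, 0.2, -0.7]
gripper_width: 0.153
gripper_force: 30.0
```

```bash
python3 - <<'E'
from h import *
s,M=report(); print(s["ft_torque"])
E
```

```text
t 18.95 tcp [501.9 -33.6  53.3] yaw_y 7.41 z [ 3.e-04 -1.e-04 -1.e+00] F [ 0.1  0.2 -0.7] w 14.1 gf 30.0
[-0.10664493  0.04446689 -0.03355198]
```

Call:
send_rows(slide=[[0, 0.03, 0], [0, 0.01, 0], [0, 0, 0]], rot=[[0, 0, 0], [0, 0, 0], [0, 0, 0]], grip=[-1, -1, -1])

```text
time_s: 19.25
tool_pos: [502.3, -33.6, 53.2]
orientation: [-0.0, 0.66, 0.751, -0.0]
ft_force: [-2.3, 0.0, -0.4]
gripper_width: 0.148
gripper_force: 30.0
```

Call:
send_rows(slide=[[0, 0.02, 0], [0, 0, 0], [0, 0, 0]], rot=[[0, 0, 0], [0, 0, 0], [0, 0, 0]], grip=[-1, -1, -1])

```text
time_s: 19.55
tool_pos: [502.4, -33.6, 53.2]
orientation: [-0.001, 0.66, 0.751, -0.001]
ft_force: [-5.5, -1.1, 1.4]
gripper_width: 0.151
gripper_force: 30.0
```

Tile has reached the fence. Back off a hair, seat the foot lightly, then press again.

Call:
send_rows(slide=[[0, -0.06, 0], [0, 0, 0.015], [0, 0, 0]], rot=[[0, 0, 0], [0, 0, 0], [0, 0, 0]], grip=[-1, -1, -1])

```text
time_s: 19.85
tool_pos: [502.3, -33.7, 53.1]
orientation: [0.0, 0.66, 0.751, 0.0]
ft_force: [0.0, -0.2, -0.8]
gripper_width: 0.149
gripper_force: 30.0
```

Call:
send_rows(slide=[[0, 0, 0.008], [0, 0, 0], [0, 0, 0]], rot=[[0, 0, 0], [0, 0, 0], [0, 0, 0]], grip=[-1, -1, -1])

```text
time_s: 20.15
tool_pos: [501.9, -33.7, 52.8]
orientation: [0.0, 0.66, 0.751, 0.0]
ft_force: [-1.0, 0.1, -1.1]
gripper_width: 0.15
gripper_force: 30.0
```

Call:
send_rows(slide=[[0, 0, 0.006], [0, 0.05, 0], [0, 0.03, 0], [0, 0, 0], [0, 0, 0]], rot=[[0, 0, 0], [0, 0, 0], [0, 0, 0], [0, 0, 0], [0, 0, 0]], grip=[-1, -1, -1, -1, -1])

```text
time_s: 20.65
tool_pos: [502.4, -33.6, 52.5]
orientation: [-0.001, 0.66, 0.751, -0.001]
ft_force: [-6.2, -0.1, 8.3]
gripper_width: 0.148
gripper_force: 30.0
```

```bash
python3 - <<'E'
from h import *
s,M=report(); print(s["ft_torque"])
E
```

```text
t 20.65 tcp [502.4 -33.6  52.5] yaw_y 7.38 z [-2.9e-03  5.0e-04 -1.0e+00] F [-6.2 -0.1  8.3] w 13.7 gf 30.0
[-0.27634427  1.58628609  0.03053184]
```

Call:
send_rows(slide=[[0, 0.01, -0.012], [0, 0.02, 0], [0, 0, 0], [0, 0, 0]], rot=[[0, 0, 0], [0, 0, 0], [0, 0, 0], [0, 0, 0]], grip=[-1, -1, -1, -1])

```text
time_s: 21.05
tool_pos: [502.5, -33.6, 52.5]
orientation: [-0.002, 0.66, 0.751, -0.001]
ft_force: [-6.9, -0.3, 6.0]
gripper_width: 0.149
gripper_force: 30.0
```

Call:
send_rows(slide=[[0, 0.02, 0], [0, 0, 0], [0, 0, 0]], rot=[[0, 0, 0], [0, 0, 0], [0, 0, 0]], grip=[-1, -1, -1])

```text
time_s: 21.35
tool_pos: [502.5, -33.6, 52.5]
orientation: [-0.002, 0.66, 0.751, -0.002]
ft_force: [-10.3, -1.6, 9.8]
gripper_width: 0.147
gripper_force: 30.0
```

Call:
send_rows(slide=[[0, 0, -0.012], [0, 0, 0], [0, 0, 0], [0, 0, 0]], rot=[[-0.06, 0, 0], [0, 0, 0], [0, 0, 0], [0, 0, 0]], grip=[-1, -1, -1, -1])

```text
time_s: 21.75
tool_pos: [502.4, -33.6, 52.5]
orientation: [-0.0, 0.66, 0.751, 0.0]
ft_force: [-8.1, -2.2, 2.6]
gripper_width: 0.15
gripper_force: 30.0
```

```bash
python3 - <<'E'
from h import *
s,M=report(); print(s["ft_torque"])
P=pose("wrist");np.save("P6.npy",P[0]);a=snap("wrist","w6")
cv2.imwrite("pics/v6.png",cv2.resize(a[100:290,200:360,::-1],(480,570),interpolation=cv2.INTER_CUBIC))
s,M=report()
E
```

```text
t 21.75 tcp [502.4 -33.6  52.5] yaw_y 7.37 z [-3.e-04  9.e-04 -1.e+00] F [-8.1 -2.2  2.6] w 13.8 gf 30.0
[-0.53994851  2.04268146  0.09378766]
t 21.8 tcp [502.4 -33.6  52.5] yaw_y 7.36 z [-4.e-04  9.e-04 -1.e+00] F [-8.6 -1.9  2.4] w 13.7 gf 30.0
```

View pics/v6.png

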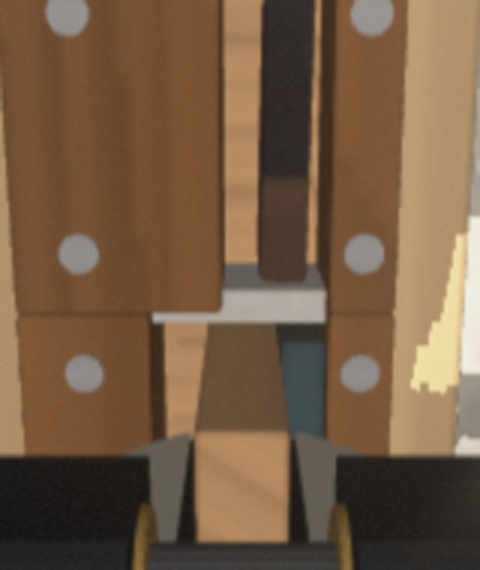

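The tile (282–325) now touches the fence with no gap, with the spacer upright against it on the bay's floor. Trim the push to about 10 N.

Call:
send_rows(slide=[[0, 0.012, 0], [0, 0, 0], [0, 0, 0], [0, 0, 0], [0, 0, 0]], rot=[[0, 0, 0], [0, 0, 0], [0, 0, 0], [0, 0, 0], [0, 0, 0]], grip=[-1, -1, -1, -1, -1])

```text
time_s: 22.3
tool_pos: [502.4, -33.6, 52.5]
orientation: [-0.001, 0.66, 0.751, 0.0]
ft_force: [-9.5, -1.4, 4.2]
gripper_width: 0.152
gripper_force: 30.0
```

```bash
python3 - <<'E'
from h import *
snap("top","top9"); report()
E
```

```text
t 22.35 tcp [502.4 -33.6  52.5] yaw_y 7.36 z [-9.e-04  1.e-03 -1.e+00] F [-8.9 -1.5  3.9] w 13.8 gf 30.0
```

View pics/top9.png

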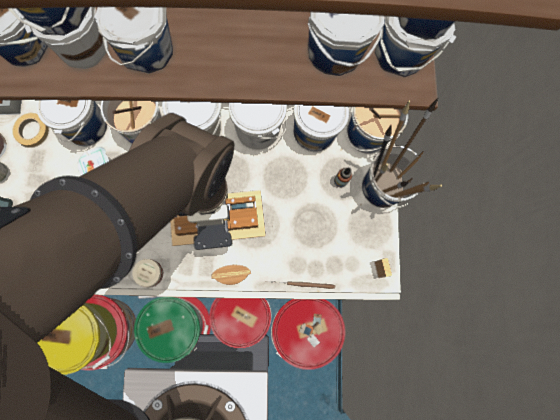

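The bystanders are where they were, and the arm hides the cover, which was set down with firm contact. Handing in.

```bash
python3 -c "
from station import *
print(sign_off())"
```

```text
the job is handed in; nothing more can be done
None
```

The job is handed in at about 22 s: the cover is on the worktop to the jig's left (set down by feel; the arm hid it from the last picture), and the gripped spacer stands on the floor of bay_a (the middle bay), holding the tile flush against the fence at about 9–10 N.

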